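# Tare two of three laboratory balances

## Robot

A 6-joint arm with a two-finger parallel gripper is mounted at the origin on the work surface. World frame = base frame: x ahead of the robot, y to its left, z up, the work surface at z = 0. Lengths are in m, angles in degrees, forces in N, time in s.
With the tool pointing down it reaches from about 0.35 to 0.775 m from the base axis. Payload 5.5 kg.
Tool frame: the origin (TCP) lies at the centre of the arm's flange, where the gripper is bolted on; the fingertips stand 173 mm ahead of it and the grasp point (between the pads) lies ahead of it (hold_point_z is the z of the grasp point in the tool frame, in m); z points along the fingers, y is the line along which they close (so a half turn about z gives the same grasp; the last joint's range is limited). The gripper opens to 85 mm and grips with 20 to 120 N. Pads are 22 mm wide; open, the fingers measure 114 mm over their backs; the gripper's body (76 mm by 85 mm) begins 54 mm behind the grasp point. The pads swing forward as they close: fully open they stand 13 mm farther back than shut.
Start: joints at [63.507, 17.945, 2.641, 74.691, 0, 82.002], TCP at [0.182, 0.545, 0.405] pointing down, gripper open.
Joint ranges: [-158.12, 158.12], [-49.38, 96.58], [-58.88, 72.47], [-126.05, 133.96], [-84.25, 85.87], [-180, 180]. Speed limits (degrees/s): [147.25, 147.25, 180, 180, 180, 180].

## Interface

Orientations are given as a 3x3 rotation matrix whose columns are the frame's x, y, z axes.
In Python, from station import sense, read_camera, job_done, spot_in, place_of, hold_point_z gives the robot as it stands.
- The arm moves only by the shell command python3 -m pendant 'ROWS' [FORCE]. ROWS is JSON, a list that holds one entry, the list of rows, each a list of 5 numbers: the shift along the world's x, y, z in cm, then the turn about the world's z in rad, then the opening, from -1 (shut) to 1 (fully open). In form: [[[dx, dy, dz, yaw, hand], ...]]. A call has 1 to 5 rows; each row is the pose to reach, as a shift and turn from the pose commanded when the call began; what a row does not reach only later rows make up. A row lasts 1/8 s, in which the tool goes at most 62.5 mm and 10.7 degrees, less where a joint would pass 70% of its speed; a pose out of reach is approached as far as the arm can. A call with a gripper value outside its range is refused whole. The fingers move at their own pace and stop on an object; FORCE is the grip in N (left out, the last holds). Time passes only in rows, so rows that repeat a pose let the fingers close. It gives the time, the measured TCP pose, the force, the opening and the grip force at its end, in the units of the state.
- sense(): the state, without advancing time (a new reading comes with each control period).
- read_camera(name): name is "scene" or "top"; returns a dict with "pixels" (384x512x3 uint8, red, green, blue), "K" (3x3 intrinsics, pixels), "view" (4x4, takes a point from world to camera coordinates). Camera axes: x right, y down, z forward; pixel columns grow to the right and rows downward; lengths in m; the calibration is good to about 2 mm. A picture is of the moment at which its call begins. There is no depth.
- job_done(): hands the job in; it is judged then, once.
Trained networks look in a picture, given as the dict that the camera call returned (one of the last four; its "shot" number tells which), for a name from the list of things; names that differ only in an ending like _2 or _b are one class to them, and where a whole thing is asked for, a point or a joint stands for the part that bears it (a point fixed in the world has none). Each returns a list of dicts, best first, with "score" (0 to 1); they miss things now and then, are a little off and sometimes report something else, mostly with a low value. They report only what shows in the picture. A call takes as long as a camera call. They do not tell look-alikes from the thing itself.
- spot_in(thing, picture): "rect" ([left, top, right, bottom] in pixels, round what is visible of it).
- place_of(thing, picture): "point" ([column, row] in pixels: a listed point, or the origin of a listed thing).
The state is a dict: "time": time; "joints": joint angles; "qvel": joint speeds; "tau": joint torques, N m; "ee_pos": TCP position; "eef_rot": TCP orientation; "force": force on the tool from outside, world axes, zero at the start; "torque": the same for the moment, N m; "opening": finger opening in m; "grasp_force": force on a finger pad.
Only numpy, scipy, OpenCV 4.12 (cv2) and the standard library are available. Lean on these libraries where they do the work, as an engineer would, in place of code of your own. Each camera call takes 0.05 s, during which the arm holds its last target. There are 200 camera calls.

## Task

Tare the balance that carries the beaker, and then the balance that carries the conical flask: with the fingertips, gently press its long bar-shaped key all the way down, keep it down for about half a second and let it spring back up. Press no other key, do not touch or shift the glassware on the pans, nor the cap and the spoon on the bench, and finish with the hand drawn back clear of everything.

Things in the scene. Friction and masses are not known exactly. Their poses are not given: they have to be found in the camera images.
- balance_beaker: fixed white balance carrying the straight-sided open glass beaker: 220 (x) x 150 (y) mm, deck 48 mm high; steel pan 120 mm across, top 66 mm high, centre 42 mm to +x of the origin. Origin: underside centre, on the bench; x from the key strip (front, robot side) to the pan, z up. Two black keys on the strip: the long bar is tare, the small round one power
- tare_beaker_top (a point): centre of the top face of the tare key of the balance with the beaker: a black bar 40 mm (y) x 18 mm (x) that stands 11 mm above the deck, 85 mm to -x and 34 mm to +y of the balance's origin, top 59 mm above the bench when up
- tare_beaker (a joint): travel of that tare key in m: 0 up, 0.006 fully down. A spring holds it up: about 1 N to start it, 3.2 N fully down, then a hard stop
- power_beaker_top (a point): centre of the top face of the power key of the balance with the beaker: a black round key 18 mm across, equally high, 85 mm to -x and 40 mm to -y of the balance's origin
- power_beaker (a joint): travel of that power key in m, 0 up, 0.006 fully down; same spring
- balance_flask: fixed white balance carrying the conical glass flask (wide base, narrow neck): 220 (x) x 150 (y) mm, deck 48 mm high; steel pan 120 mm across, top 66 mm high, centre 42 mm to +x of the origin. Origin: underside centre, on the bench; x from the key strip (front, robot side) to the pan, z up. Two black keys on the strip: the long bar is tare, the small round one power
- tare_flask_top (a point): centre of the top face of the tare key of the balance with the flask: a black bar 40 mm (y) x 18 mm (x) that stands 11 mm above the deck, 85 mm to -x and 34 mm to +y of the balance's origin, top 59 mm above the bench when up
- tare_flask (a joint): travel of that tare key in m: 0 up, 0.006 fully down. A spring holds it up: about 1 N to start it, 3.2 N fully down, then a hard stop
- power_flask_top (a point): centre of the top face of the power key of the balance with the flask: a black round key 18 mm across, equally high, 85 mm to -x and 40 mm to -y of the balance's origin
- power_flask (a joint): travel of that power key in m, 0 up, 0.006 fully down; same spring
- balance_bottle: fixed white balance carrying the round glass bottle closed with a white cap: 220 (x) x 150 (y) mm, deck 48 mm high; steel pan 120 mm across, top 66 mm high, centre 42 mm to +x of the origin. Origin: underside centre, on the bench; x from the key strip (front, robot side) to the pan, z up. Two black keys on the strip: the long bar is tare, the small round one power
- tare_bottle_top (a point): centre of the top face of the tare key of the balance with the bottle: a black bar 40 mm (y) x 18 mm (x) that stands 11 mm above the deck, 85 mm to -x and 34 mm to +y of the balance's origin, top 59 mm above the bench when up
- tare_bottle (a joint): travel of that tare key in m: 0 up, 0.006 fully down. A spring holds it up: about 1 N to start it, 3.2 N fully down, then a hard stop
- power_bottle_top (a point): centre of the top face of the power key of the balance with the bottle: a black round key 18 mm across, equally high, 85 mm to -x and 40 mm to -y of the balance's origin
- power_bottle (a joint): travel of that power key in m, 0 up, 0.006 fully down; same spring
- beaker: loose, light straight-sided open glass beaker, 68 mm across, 90 mm tall, standing near the middle of its balance's pan; origin at the centre of its underside
- flask: loose, light conical glass flask (wide base, narrow neck), 80 mm across at the base, neck 28 mm across, 110 mm tall, standing near the middle of its balance's pan; origin at the centre of its underside
- bottle: loose, light round glass bottle closed with a white cap, 60 mm across, 115 mm tall, standing near the middle of its balance's pan; origin at the centre of its underside
- screw_cap: loose red screw cap, 48 mm across, 14 mm tall, lying on the bench to the left (+y) of the balances; origin at the centre of its underside
- scoop: loose steel spoon, 160 mm long, lying on the bench to the right (-y) of the balances; origin at about its middle, on the bench, x along it
Not all that is in view belongs to the job. There is more than one size of the scoop; the job needs the largest.

How it is judged:
By the outcome, as a careful person would: the job done as asked, in the order asked, and still so for the second after the job is handed in, with the robot touching nothing.
It also fails if it takes over 56 s, if anything falls off the work surface, if the arm or the gripper's body presses on something with over 40 N, if the wrist force passes 120 N, or if a joint passes its speed limit or range.

## Working session

There is one attempt and no reset: what is moved stays moved. The work goes in short steps, Python scripts to look and compute and a shell command to move; the robot and the scene stay as the last step left them, time stands still between calls to the robot, and variables do not carry over. Pictures are saved under pics/ and viewed, at most 10 in all, crops included, and the job is handed in when it is done.

```bash
mkdir -p pics; cat > h.py <<'E'
import numpy as np,cv2
from station import *
def ray(p,uv,z):
    K=np.array(p["K"]);V=np.array(p["view"]);R=V[:3,:3];t=V[:3,3]
    c=-R.T@t;d=R.T@np.linalg.inv(K)@np.array([uv[0],uv[1],1.])
    return c+d*(z-c[2])/d[2]
E
python3 - <<'E'
from h import *
s=sense();print(s["time"],s["ee_pos"],s["eef_rot"],s["force"],s["opening"],hold_point_z)
for n in ("top","scene"):
    p=read_camera(n);cv2.imwrite(f"pics/{n}0.png",cv2.cvtColor(p["pixels"],cv2.COLOR_RGB2BGR))
    for t,z in (("beaker",.066),("flask",.066),("bottle",.066),("tare_beaker_top",.059),("tare_flask_top",.059),("tare_bottle_top",.059),("power_beaker_top",.059),("power_flask_top",.059),("balance_beaker",0),("balance_flask",0),("screw_cap",0),("scoop",0)):
        for r in place_of(t,p)[:4]: print(n,t,round(r["score"],2),np.round(r["point"],1),np.round(ray(p,r["point"],z)[:2],3))
E
```

```text
0.0 [0.18233014 0.54513281 0.40382514] [[-9.48346719e-01  3.17234676e-01 -8.13357963e-04]
 [ 3.17235602e-01  9.48345451e-01 -1.57443661e-03]
 [ 2.71878437e-04 -1.75113789e-03 -9.99998430e-01]] [ 0.17593298 -0.3196272   0.4153407 ] 0.0851999934667748 0.1547
top beaker 0.73 [154.9 133.8] [0.669 0.209]
top flask 0.96 [301.3 140.4] [ 0.641 -0.196]
top bottle 0.94 [217.1 134.8] [0.662 0.036]
top tare_beaker_top 0.64 [141.3 174.7] [0.556 0.248]
top tare_flask_top 0.62 [296.2 188.6] [ 0.508 -0.178]
top tare_bottle_top 0.66 [212.3 176.7] [0.546 0.051]
top tare_bottle_top 0.21 [141.  174.3] [0.557 0.248]
top power_beaker_top 0.55 [167.6 178.9] [0.543 0.175]
top balance_beaker 0.65 [160.2 151.7] [0.634 0.209]
top balance_beaker 0.65 [137.8 177. ] [0.56  0.274]
top balance_beaker 0.22 [ 93.7 203.1] [0.486 0.401]
top balance_flask 0.68 [301.7 160. ] [ 0.6   -0.203]
top screw_cap 0.61 [ 93.6 201.3] [0.492 0.401]
top scoop 0.78 [379.  204.8] [ 0.464 -0.419]
top scoop 0.76 [418.7 208.8] [ 0.451 -0.531]
top scoop 0.61 [376.  264.5] [ 0.296 -0.401]
scene beaker 0.9 [360.8 211.1] [0.669 0.212]
scene beaker 0.71 [213.5 189.3] [ 0.503 -0.178]
scene flask 0.98 [209.1 216.5] [ 0.63  -0.195]
scene flask 0.65 [267.1 195.6] [ 0.559 -0.026]
scene flask 0.58 [362.  210.7] [0.668 0.216]
scene tare_flask_top 0.54 [212.9 192.3] [ 0.508 -0.18 ]
scene tare_bottle_top 0.43 [355.1 220.9] [0.698 0.186]
scene power_beaker_top 0.58 [334.8 189.3] [0.548 0.181]
scene power_flask_top 0.56 [190.2 195.8] [ 0.516 -0.247]
scene balance_beaker 0.68 [361.8 214.4] [0.606 0.253]
scene balance_beaker 0.63 [354.9 223.9] [0.644 0.216]
scene balance_flask 0.67 [210.8 227.5] [ 0.597 -0.195]
scene screw_cap 0.24 [354.6 223.2] [0.641 0.216]
scene scoop 0.66 [137.5 208.3] [ 0.473 -0.414]
scene scoop 0.62 [147.3 175.6] [ 0.284 -0.404]
scene scoop 0.5 [100.4 206.7] [ 0.447 -0.528]
```

View pics/top0.png

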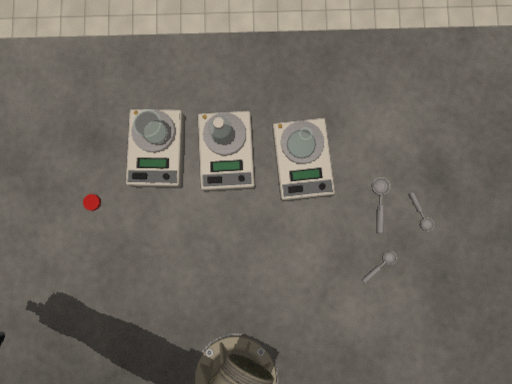

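View pics/scene0.png

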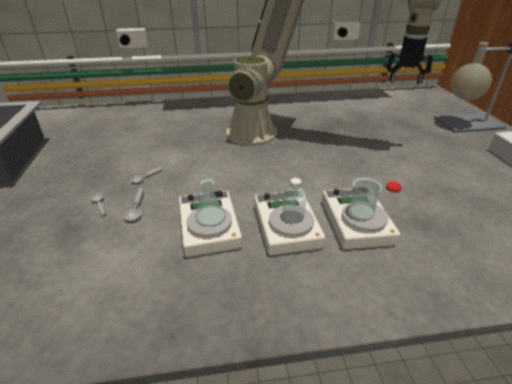

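Top view: beaker balance on the left (bar key about (140,176)), bottle balance in the middle, flask balance on the right (bar key about (296,188)). I'll refine the key centres.

```bash
python3 - <<'E'
from h import *
p=read_camera("top");im=cv2.cvtColor(p["pixels"],cv2.COLOR_RGB2BGR)
a=cv2.resize(im[100:205,120:190],None,fx=5,fy=5,interpolation=cv2.INTER_CUBIC);b=cv2.resize(im[105:210,268:338],None,fx=5,fy=5,interpolation=cv2.INTER_CUBIC)
cv2.imwrite("pics/c1.png",np.hstack([a,b]))
g=im.max(2)
for n,(x0,x1,y0,y1) in dict(beaker=(128,178,168,184),flask=(282,334,180,196)).items():
    m=np.zeros_like(g);m[y0:y1,x0:x1]=(g[y0:y1,x0:x1]<50)
    k,l,st,c=cv2.connectedComponentsWithStats(m)
    for i in range(1,k):
        if st[i,4]>8:
            w=np.clip(95.-g,0,None)*cv2.dilate((l==i).astype(np.uint8),np.ones((3,3)))
            ys,xs=np.mgrid[:384,:512];u=(w*xs).sum()/w.sum();v=(w*ys).sum()/w.sum()
            print(n,st[i],np.round(c[i],1),round(u,1),round(v,1),ray(p,(u,v),.059).round(4))
    for t in ("tare_%s_top","power_%s_top"):
        for r in place_of(t%n,p)[:3]:print(t%n,r["score"],r["point"])
V=np.array(p["view"]);print(-V[:3,:3].T@V[:3,3],V[:3,:3].round(2))
E
```

```text
beaker [133 173  14   6  84] [139.5 175.5] 139.4 175.6 [0.5536 0.2529 0.059 ]
beaker [163 174   6   5  26] [165.7 176. ] 165.7 176.0 [0.5508 0.1799 0.059 ]
tare_beaker_top 0.39 [138.2, 171.8]
power_beaker_top 0.43 [166.0, 177.7]
flask [319 184   6   6  26] [321.8 186. ] 321.7 186.0 [ 0.5138 -0.2483  0.059 ]
flask [289 186  14   7  82] [295.3 188.8] 295.1 188.7 [ 0.5079 -0.1753  0.059 ]
tare_flask_top 0.51 [292.1, 185.7]
power_flask_top 0.37 [320.7, 183.9]
[ 0.35518347 -0.06750551  1.18377494] [[-0.02 -1.   -0.01]
 [-0.99  0.02 -0.12]
 [ 0.12  0.01 -0.99]]
```

View pics/c1.png

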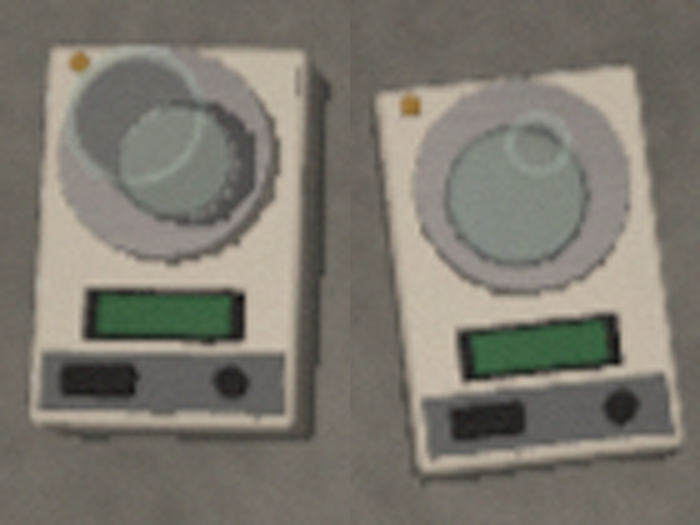

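```bash
python3 -m pendant '[[[4,-4,0,0.05,-1],[8,-7,0,0.1,-1],[12,-10,0,0.15,-1],[16,-13,0,0.2,-1],[20,-16,0,0.29,-1]]]' 20; python3 -m pendant '[[[4,-3,0,0,-1],[8,-6.5,0,0,-1],[12,-9.5,0,0,-1],[15.5,-12,0,0,-1],[17.2,-13.1,0,0,-1]]]'; python3 -m pendant '[[[0,0,-3,0,-1],[0,0,-6,0,-1],[0,0,-9,0,-1],[0,0,-12,0,-1],[0,0,-12,0,-1]]]'
python3 - <<'E'
from h import *
s=sense();print(s["time"],s["joints"],s["ee_pos"],s["eef_rot"],s["force"],s["opening"])
for n in("top","scene"):
    p=read_camera(n);im=cv2.cvtColor(p["pixels"],cv2.COLOR_RGB2BGR)
    K=np.array(p["K"]);V=np.array(p["view"])
    c=s["ee_pos"]+np.array(s["eef_rot"])@[0,0,.173]
    q=K@(V@np.r_[c,1])[:3];print(n,q[:2]/q[2])
    u,v=(q[:2]/q[2]).astype(int);cr=im[max(v-60,0):v+60,max(u-60,0):u+60]
    cv2.imwrite(f"pics/d_{n}.png",cv2.resize(cr,None,fx=5,fy=5,interpolation=cv2.INTER_CUBIC)[:600])
E
```

```text
time: 2.17
ee_pos: [0.3835, 0.3842, 0.4049]
eef_rot: [[-1.0, 0.03, 0.0], [0.03, 1.0, 0.0], [-0.0, 0.0, -1.0]]
force: [0.5, 1.1, 0.3]
opening: -0.0003
grasp_force: 0.0
time: 2.8
ee_pos: [0.5561, 0.2528, 0.4044]
eef_rot: [[-0.999, 0.035, -0.0], [0.035, 0.999, 0.0], [0.0, 0.0, -1.0]]
force: [0.4, -0.7, -0.2]
opening: 0.0002
grasp_force: 0.0
time: 3.42
ee_pos: [0.5528, 0.2546, 0.2823]
eef_rot: [[-0.999, 0.032, -0.006], [0.032, 0.999, -0.001], [0.006, -0.002, -1.0]]
force: [-0.7, 0.3, 0.3]
opening: -0.0
grasp_force: 0.0
3.425 [ 1.71670320e+01  2.52073822e+01 -4.21181678e+00  6.09076908e+01
  2.09533521e-02  1.89928624e+01] [0.55280301 0.25455147 0.28231445] [[-0.99947694  0.0318582  -0.00555903]
 [ 0.03186608  0.99949126 -0.00133455]
 [ 0.00551369 -0.00151099 -0.99998366]] [-0.6690326   0.26203838  0.26132828] -3.6217614415637504e-06
top [133.4484296  173.05828843]
scene [361.27885715 173.68886693]
```

View pics/d_scene.png

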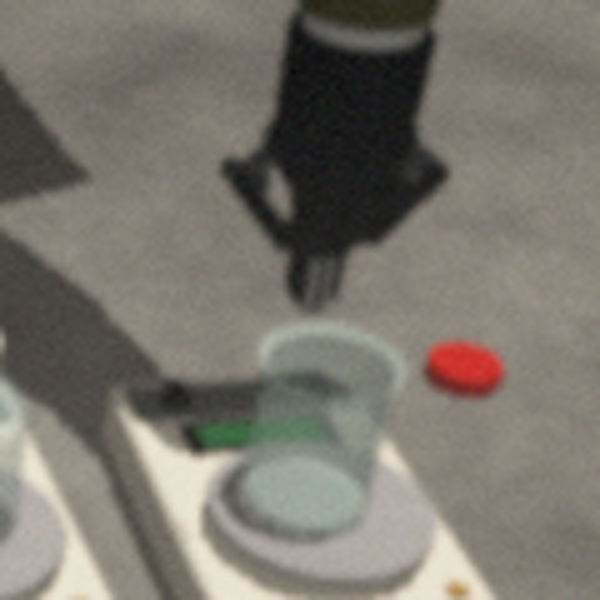

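The fingertips are centred over the bar key, still about 5 cm above it, and clear of the beaker.

```bash
python3 -m pendant '[[[0.2,0,-2,0,-1],[0.2,0,-3.5,0,-1],[0.2,0,-4.2,0,-1],[0.2,0,-4.5,0,-1],[0.2,0,-4.5,0,-1]]]'; python3 -c "
from h import *
for i in range(4): s=sense();print(s['ee_pos'],s['force']);read_camera('top')"
python3 -m pendant '[[[0,0,-0.2,0,-1],[0,0,-0.4,0,-1],[0,0,-0.6,0,-1],[0,0,-0.7,0,-1],[0,0,-0.7,0,-1]]]'
```

```text
time: 4.15
ee_pos: [0.5565, 0.2544, 0.24]
eef_rot: [[-0.999, 0.033, 0.0], [0.033, 0.999, 0.0], [-0.0, 0.0, -1.0]]
force: [1.3, 0.3, -0.0]
opening: -0.0003
grasp_force: 0.0
[0.5565058  0.25437384 0.23998506] [ 1.25318902  0.26101007 -0.0106183 ]
[0.55657393 0.25438338 0.24015848] [-0.14426474  0.38578141  0.850574  ]
[0.55663058 0.25438979 0.24026581] [-0.37294867 -0.17726855 -0.00606953]
[0.5566194  0.25440784 0.24026355] [0.14730038 1.10480295 0.33792217]
time: 4.97
ee_pos: [0.5564, 0.2543, 0.2326]
eef_rot: [[-0.999, 0.033, -0.0], [0.033, 0.999, 0.0], [0.0, 0.0, -1.0]]
force: [-0.8, -0.2, -0.2]
opening: -0.0
grasp_force: 0.0
```

```bash
python3 -m pendant '[[[0,0,-0.2,0,-1],[0,0,-0.35,0,-1],[0,0,-0.5,0,-1],[0,0,-0.6,0,-1],[0,0,-0.7,0,-1]]]';python3 -m pendant '[[[0,0,-0.1,0,-1],[0,0,-0.1,0,-1]]]'; python3 -c "
from h import *
for i in range(2): s=sense();print(s['ee_pos'],s['force']);read_camera('top')"
```

```text
time: 5.6
ee_pos: [0.5565, 0.2543, 0.2263]
eef_rot: [[-0.999, 0.033, 0.001], [0.033, 0.999, 0.0], [-0.001, 0.0, -1.0]]
force: [-2.8, -1.1, 11.1]
opening: -0.0002
grasp_force: 5.1
time: 5.85
ee_pos: [0.5564, 0.2544, 0.2263]
eef_rot: [[-0.999, 0.033, 0.001], [0.033, 0.999, 0.0], [-0.001, 0.0, -1.0]]
force: [-4.2, -1.8, 11.1]
opening: 0.0002
grasp_force: 5.8
[0.55638688 0.25435243 0.22626532] [-4.19346694 -1.77490909 11.08892607]
[0.55641204 0.25433935 0.22627398] [-3.26226064 -0.96742195 11.82590076]
```

Hard stop reached (11 N), travel about 6 mm. Hold a bit more, then lift.

```bash
python3 -m pendant '[[[0,0,0.1,0,-1],[0,0,0.5,0,-1],[0,0,1,0,-1],[0,0,2,0,-1],[0,0,5,0,-1]]]'; python3 -m pendant '[[[0,0,4,0,-1],[0,0,8,0,-1],[-1,-4,10,0,-1],[-2,-9,10,0.02,-1],[-2.5,-14,10,0.04,-1]]]'; python3 -m pendant '[[[-0.5,-5,0,0.02,-1],[-1,-10,0,0.04,-1],[-1.5,-15,0,0.05,-1],[-2,-20,0,0.06,-1],[-2.3,-25,0,0.07,-1]]]'; python3 -m pendant '[[[0,-3.8,0,0,-1],[0,-3.9,-4,0,-1],[0,-3.9,-8,0,-1],[0,-3.9,-10,0,-1],[0,-3.9,-10,0,-1]]]'; python3 - <<'E'
from h import *
p=read_camera("top");im=cv2.cvtColor(p["pixels"],cv2.COLOR_RGB2BGR)
cv2.imwrite("pics/e.png",cv2.resize(im[90:230,80:340],None,fx=3,fy=3,interpolation=cv2.INTER_CUBIC)[:600])
s=sense();print(s["time"],s["ee_pos"],s["eef_rot"])
E
```

```text
time: 6.58
ee_pos: [0.5556, 0.254, 0.2736]
eef_rot: [[-0.999, 0.033, -0.004], [0.033, 0.999, -0.001], [0.004, -0.001, -1.0]]
force: [-0.1, 0.1, -0.1]
opening: -0.0
grasp_force: 0.0
time: 7.2
ee_pos: [0.5308, 0.1133, 0.3756]
eef_rot: [[-1.0, -0.009, 0.001], [-0.009, 1.0, 0.0], [-0.001, 0.0, -1.0]]
force: [0.8, 0.2, 0.6]
opening: -0.0003
grasp_force: 0.0
time: 7.82
ee_pos: [0.5079, -0.1372, 0.3752]
eef_rot: [[-0.997, -0.077, 0.0], [-0.077, 0.997, 0.0], [-0.0, -0.0, -1.0]]
force: [0.4, -0.6, 0.1]
opening: -0.0
grasp_force: 0.0
time: 8.45
ee_pos: [0.5076, -0.1744, 0.2733]
eef_rot: [[-0.997, -0.077, -0.003], [-0.077, 0.997, 0.002], [0.003, 0.002, -1.0]]
force: [-0.0, -0.3, -0.4]
opening: -0.0002
grasp_force: 0.0
8.5 [ 0.50823437 -0.17461163  0.27470431] [[-9.97024466e-01 -7.70765622e-02 -1.19070801e-03]
 [-7.70774466e-02  9.97024852e-01  7.15535870e-04]
 [ 1.13201443e-03  8.05183502e-04 -9.99999035e-01]]
```

View pics/e.png

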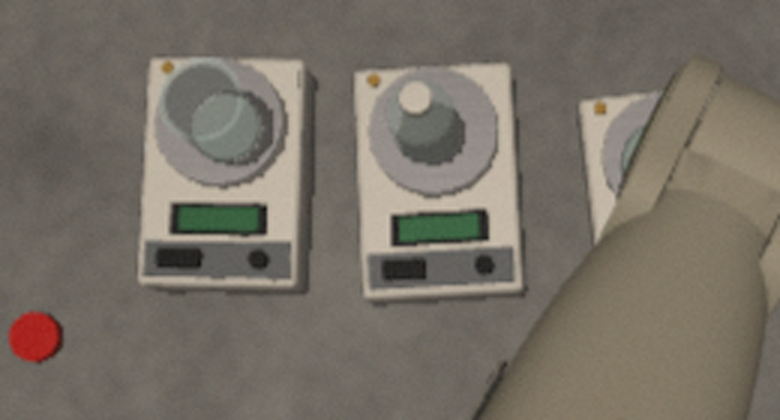

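```bash
python3 -m pendant '[[[0,0,-2,0,-1],[0,0,-3.2,0,-1],[0,0,-3.9,0,-1],[0,0,-4.2,0,-1],[0,0,-4.2,0,-1]]]'; python3 -m pendant '[[[0,0,-0.2,0,-1],[0,0,-0.35,0,-1],[0,0,-0.5,0,-1],[0,0,-0.6,0,-1],[0,0,-0.7,0,-1]]]';python3 -m pendant '[[[0,0,-0.05,0,-1],[0,0,-0.05,0,-1]]]'
```

```text
time: 9.12
ee_pos: [0.5085, -0.1747, 0.2329]
eef_rot: [[-0.997, -0.077, 0.0], [-0.077, 0.997, 0.0], [-0.0, 0.0, -1.0]]
force: [0.0, -0.1, 0.2]
opening: 0.0
grasp_force: 0.0
time: 9.75
ee_pos: [0.5087, -0.1748, 0.2263]
eef_rot: [[-0.997, -0.077, 0.001], [-0.077, 0.997, -0.0], [-0.001, -0.0, -1.0]]
force: [-1.4, 0.2, 11.4]
opening: 0.0
grasp_force: 5.7
time: 10.0
ee_pos: [0.5087, -0.1748, 0.2263]
eef_rot: [[-0.997, -0.077, 0.001], [-0.077, 0.997, -0.001], [-0.001, -0.001, -1.0]]
force: [-2.0, 1.1, 9.8]
opening: 0.0001
grasp_force: 4.8
```

```bash
python3 -m pendant '[[[0,0,0,0,-1],[0,0,0,0,-1],[0,0,0.5,0,-1],[0,0,1.5,0,-1],[0,0,4,0,-1]]]'; python3 -m pendant '[[[0,0,5,0,-1],[0,0,9,0,-1],[-2,0,13,0,-1],[-6,0,15,0,-1],[-10,0,15,0,-1]]]'; python3 -m pendant '[[[0,5,0,0,-1],[0,10,0,0,-1],[0,15,0,0,-1],[0,18,0,0,-1],[0,18,0,0,-1]]]'; python3 - <<'E'
from h import *
for n in("top","scene"):
    p=read_camera(n);im=cv2.cvtColor(p["pixels"],cv2.COLOR_RGB2BGR)
    cv2.imwrite(f"pics/f_{n}.png",im)
a=cv2.imread("pics/f_top.png")[90:290,80:440];b=cv2.imread("pics/f_scene.png")[130:270,80:440]
cv2.imwrite("pics/f.png",cv2.resize(np.vstack([a,b])[:,:],None,fx=1.7,fy=1.7))
E
```

```text
time: 10.62
ee_pos: [0.5075, -0.1742, 0.2644]
eef_rot: [[-0.997, -0.077, -0.004], [-0.077, 0.997, 0.002], [0.004, 0.002, -1.0]]
force: [0.2, 0.1, -1.1]
opening: -0.0002
grasp_force: 0.0
time: 11.25
ee_pos: [0.4076, -0.1747, 0.4171]
eef_rot: [[-0.997, -0.078, 0.002], [-0.078, 0.997, -0.002], [-0.002, -0.002, -1.0]]
force: [-0.2, -1.1, -0.5]
opening: -0.0003
grasp_force: 0.0
time: 11.88
ee_pos: [0.4077, 0.0069, 0.4153]
eef_rot: [[-0.997, -0.081, -0.001], [-0.081, 0.997, 0.0], [0.001, 0.0, -1.0]]
force: [0.5, -0.1, -0.0]
opening: 0.0001
grasp_force: 0.0
```

View pics/f.png

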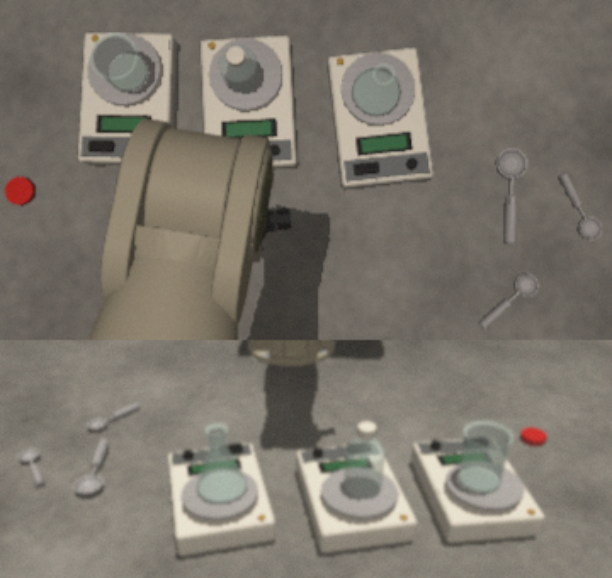

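Everything is in place: the glassware, cap and spoons have not moved, and the hand is clear.

```bash
python3 -c "
from station import *
print(job_done())"
```

```text
the job is handed in; nothing more can be done
None
```

I tared the beaker balance, then the flask balance: each tare key was pressed to its stop (about 11 N) and held for at least half a second. Nothing else was touched, the hand finished clear, and the job was handed in at about 12 s; no verdict came back.

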